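Lay out the pipetting board

TASK

Lay out the white board with the four loose things that stand between it and the stirrer, each upright and wholly on one of the round grey mats, left and right as seen from the robot: in the row with the pipette tip box, the measuring cylinder goes left of the box and the clear glass conical flask right of it; in the row with the foil-wrapped flask that is already there, the taller of the two other foil-wrapped flasks goes left of it and the shorter right of it. Leave the flask that is already there standing where it is.

Things in the scene. Friction and masses are not known exactly. Their poses are not given: they have to be found in the camera images.
- cylinder: glass measuring cylinder on a hexagonal foot, 201 mm tall; tube 32 mm diameter from 6 mm up to the top, foot 50x57 mm. Stands loose on the worktop (z = 0) between the board and the stirrer on the right. Origin at the centre of its underside, z up along the tube
- conical_flask: clear glass conical flask, 100 mm tall, base 59 mm diameter, straight neck about 40 mm diameter from 67 to 100 mm height. Stands loose on the worktop (z = 0) between the board and the stirrer on the right. Origin at the centre of its underside, z up
- foil_tall: taller of the two foil-wrapped flasks on the worktop, 165 mm tall, base about 55 mm wide; waist 39 mm diameter, round and straight, from 52 to 142 mm height (the crumpled foil above is flimsy: nothing to grip). Stands loose on the worktop (z = 0) between the board and the stirrer on the right. Origin at the centre of its underside (the waist's axis within 2 mm of it), z up
- foil_short: shorter of the two foil-wrapped flasks on the worktop, 108 mm tall, base about 55 mm wide; waist 39 mm diameter, round and straight, from 52 to about 90 mm height. Stands loose on the worktop (z = 0) between the board and the stirrer on the right. Origin at the centre of its underside (the waist's axis within 3 mm of it), z up
- foil_middle: middle-sized foil-wrapped flask, 129 mm tall, waist 39 mm diameter; stands loose directly on the board, halfway between the two mats of its row, and stays there. Origin at the centre of its underside, z up
- tip_box: closed pipette tip box, yellow tips under a clear lid, 92 (x) by 122 (y) by 77 mm high, fixed on the board midway between the two mats of its row (the near or the far row). Origin at the centre of its underside; +x away from the robot, +y to the left, both along the board's edges (turned up to 0.2 rad). Rows lie 125 mm apart in x; mats 115 mm either side of the row's middle in y
- mat_a: one of four identical grey plastic mats, round, 84 mm diameter, 6 mm thick, fixed on the white board (240 x 320 x 8 mm, its top at z = 8 mm), one near each corner; which letter lies at which corner changes from start to start, so choose it by its position. Origin at the centre of the underside; z up
- mat_b: one of four identical grey plastic mats, round, 84 mm diameter, 6 mm thick, fixed on the white board (240 x 320 x 8 mm, its top at z = 8 mm), one near each corner; which letter lies at which corner changes from start to start, so choose it by its position. Origin at the centre of the underside; z up
- mat_c: one of four identical grey plastic mats, round, 84 mm diameter, 6 mm thick, fixed on the white board (240 x 320 x 8 mm, its top at z = 8 mm), one near each corner; which letter lies at which corner changes from start to start, so choose it by its position. Origin at the centre of the underside; z up
- mat_d: one of four identical grey plastic mats, round, 84 mm diameter, 6 mm thick, fixed on the white board (240 x 320 x 8 mm, its top at z = 8 mm), one near each corner; which letter lies at which corner changes from start to start, so choose it by its position. Origin at the centre of the underside; z up
Things that resemble listed ones, but are neither listed nor needed, are in the scene too. Leave any green look-alike of the foil_tall alone.

How it is judged:
At the end, for the whole second after the job is handed in: Tip box row: cylinder on the left mat, conical flask on the right; other row: tallest foil flask left, shortest right. Each rests upright (0.1 rad) and still, within 15 mm of its mat's centre; the middle foil flask is upright, within 20 mm of its start ((horizontal distance between cylinder and mat_a below 0.015 m or horizontal distance between cylinder and mat_b below 0.015 m or horizontal distance between cylinder and mat_c below 0.015 m or horizontal distance between cylinder and mat_d below 0.015 m) and x of cylinder in the frame of tip_box between -0.04 and 0.04 m and y of each of cylinder, foil_tall in the frame of tip_box above 0.08 m and height (world z) of cylinder between 0.01 and 0.018 m and angle between each of cylinder, conical_flask, foil_tall, foil_short, foil_middle's own z axis and vertical below 0.1 rad and linear speed of each of cylinder, conical_flask, foil_tall, foil_short below 0.02 m/s and angular speed of each of cylinder, conical_flask, foil_tall, foil_short below 0.2 rad/s and (horizontal distance between conical_flask and mat_a below 0.015 m or horizontal distance between conical_flask and mat_b below 0.015 m or horizontal distance between conical_flask and mat_c below 0.015 m or horizontal distance between conical_flask and mat_d below 0.015 m) and x of conical_flask in the frame of tip_box between -0.04 and 0.04 m and y of each of conical_flask, foil_short in the frame of tip_box below -0.08 m and height (world z) of conical_flask between 0.01 and 0.018 m and (horizontal distance between foil_tall and mat_a below 0.015 m or horizontal distance between foil_tall and mat_b below 0.015 m or horizontal distance between foil_tall and mat_c below 0.015 m or horizontal distance between foil_tall and mat_d below 0.015 m) and (x of foil_tall in the frame of tip_box above 0.08 m or x of foil_tall in the frame of tip_box below -0.08 m) and height (world z) of foil_tall between 0.01 and 0.018 m and (horizontal distance between foil_short and mat_a below 0.015 m or horizontal distance between foil_short and mat_b below 0.015 m or horizontal distance between foil_short and mat_c below 0.015 m or horizontal distance between foil_short and mat_d below 0.015 m) and (x of foil_short in the frame of tip_box above 0.08 m or x of foil_short in the frame of tip_box below -0.08 m) and height (world z) of foil_short between 0.01 and 0.018 m and distance of foil_middle from where it was at the start of the episode below 0.02 m); the robot touches nothing.
It fails at once if the middle-sized foil flask is pushed more than 20 mm or tipped by more than 0.3 rad (distance of foil_middle from where it was at the start of the episode above 0.02 m or angle between foil_middle's own z axis and vertical above 0.3 rad).
It also fails if it takes over 118 s, if anything falls off the work surface, if the arm or the gripper's body presses on something with over 40 N, if the wrist force passes 120 N, or if a joint passes its speed limit or range.

ROBOT

A 6-joint arm with a two-finger parallel gripper is mounted at the origin on a cart in front of the work surface, level with it; the furniture and walls round the work are solid. World frame = base frame: x ahead of the robot, y to its left, z up, the work surface at z = 0. Lengths are in m, angles in rad, forces in N, time in s.
With the tool pointing down it reaches from about 0.35 to 0.975 m from the base axis. Payload 7.1 kg.
Tool frame: the origin (TCP) lies midway between the tips of the shut fingers; the grasp point (between the pads) lies 19 mm behind it; z points along the fingers, y is the direction in which the jaws open and shut (so a half turn about z gives the same grasp; the last joint's range is limited). The gripper opens to 88 mm and grips with 3 to 60 N. Pads are 20 mm wide; open, the fingers measure 115 mm over their backs; the gripper's body (75 mm by 178 mm) begins 61 mm behind the grasp point.
Start: joints at [1.082, 0.423, 1.63, -0, 1.089, -0.019], TCP at [0.283, 0.557, 0.223] pointing down, gripper open.
Joint ranges: [-3, 3], [-0.9, 2.11], [0.09, 2.58], [-1.31, 4.45], [0.11, 2.69], [-2.54, 2.54]. Speed limits (rad/s): [2.39, 2.39, 3.01, 3.14, 3.14, 3.14].

INTERFACE

Orientations are given as a unit quaternion [w, x, y, z].
In Python, from cell import robot gives the robot as it stands.
- The arm moves only by the tool play_rows, never from a script. Its argument "moves" is a list of rows, each a list of 3 entries, a list of its own where there are three numbers: the opening, from -1 (shut) to 1 (fully open), then the shift along the world's x, y, z each as a share of 250 mm, from -1 to 1, then the turn, a rotation vector about the world's x, y, z each as a share of 180 degrees, from -1 to 1. A call has 1 to 5 rows; each row is the pose to reach, as a shift and turn from the pose measured when the call began, turning the shorter way round; what a row does not reach only later rows make up. A row lasts 1/8 s, in which the tool goes at most 62.5 mm and 10.7 degrees, less where a joint would pass 70% of its speed; a pose out of reach is approached as far as the arm can. A call with a number of a shift or a turn outside -1 to 1 is refused whole. A call with a gripper value outside its range is refused whole. The fingers move at their own pace and stop on an object; "grip_force" is the grip in N (left out, the last holds). Time passes only in rows, so rows that repeat a pose let the fingers close. It gives the time, the measured TCP pose, the force and the opening at its end, in the units of the state.
- robot.state(): the state, without advancing time (a new reading comes with each control period).
- robot.camera(name): name is "scene" or "top" or "wrist"; returns the picture (420x560x3 uint8, red, green, blue); there is no depth.
- robot.calibration(name): a dict with "intrinsics" (3x3 intrinsics, pixels), "world_from_camera" (4x4, takes a point from camera to world coordinates). Camera axes: x right, y down, z forward; pixel columns grow to the right and rows downward; lengths in m; the calibration is good to about 2 mm. A picture is of the moment at which its call begins: read the wrist's pose just before it. calibration takes no time and is no camera call; for the wrist camera it gives the pose at the moment of the call.
- robot.job_done(): hands the job in, once; it reports no verdict.
Trained networks look in the newest picture that a camera, given by its name, has taken for a name from the list of things; names that differ only in an ending like _2 or _b are one class to them, and where a whole thing is asked for, a point or a joint stands for the part that bears it (a point fixed in the world has none). Each returns a list of dicts, best first, with "conf" (0 to 1); they miss things now and then, are a little off and sometimes report something else, mostly with a low value. They report only what shows in the picture. A call takes as long as a camera call. They do not tell look-alikes from the thing itself.
- robot.cut_out(name, camera): "pixels" (420x560 bool, what is visible of it) and "centre" ([column, row] in pixels, amid what is visible of it).
- robot.landmark_of(name, camera): "centre" ([column, row] in pixels: a listed point, or the origin of a listed thing).
The state is a dict: "t": time; "joint_positions": joint angles; "qd": joint speeds; "joint_torque": joint torques, N m; "tcp_pos": TCP position; "tcp_rot": TCP orientation; "wrist_force": force on the tool from outside, world axes, zero at the start; "moment": the same for the moment, N m; "width": finger opening in m.
Only numpy, scipy, OpenCV 4.12 (cv2) and the standard library are available. Lean on these libraries where they do the work, as an engineer would, in place of code of your own. Each camera call takes 0.05 s, during which the arm holds its last target. There are 200 camera calls.

## Working session

There is one attempt and no reset: what is moved stays moved. The work goes in short steps, Python scripts to look and compute and a tool call to move; the robot and the scene stay as the last step left them, time stands still between calls to the robot, and variables do not carry over. Pictures are saved under pics/ and viewed, about 12 in all and at most 16, crops included, and the job is handed in when it is done.

Besides the shell and the picture viewer there is one more tool, called after "Emit:" as name(argument=value, ...) on one line, values as JSON. play_rows: Moves the arm, as the interface text tells. Shift numbers are shares of 250 mm and turn numbers shares of 180 degrees, none past 1 either way. Its arguments: {"type":"object","properties":{"moves":{"type":"array","items":{"type":"array"}},"grip_force":{"type":"number"}},"required":["moves"]}

```bash
mkdir -p pics; ls; cat > h.py <<'E'
import numpy as np, cv2
from cell import robot
def save(img,n): cv2.imwrite(f'pics/{n}.png',img[:,:,::-1])
def px2w(cam,p,z,cal=None):
    c=cal or robot.calibration(cam); K=np.array(c['intrinsics']);T=np.array(c['world_from_camera'])
    d=T[:3,:3]@np.linalg.solve(K,[p[0],p[1],1]); o=T[:3,3]
    return o+d*(z-o[2])/d[2]
def w2px(cam,P,cal=None):
    c=cal or robot.calibration(cam); K=np.array(c['intrinsics']);T=np.array(c['world_from_camera'])
    q=K@(T[:3,:3].T@(np.array(P)-T[:3,3])); return q[:2]/q[2]
E
python3 - <<'E'
from h import *
a=robot.camera('scene');b=robot.camera('top')
save(a,'s0');save(b,'t0')
for cam in('scene','top'):
    print(cam,np.round(robot.calibration(cam)['world_from_camera'],3).tolist(), np.round(robot.calibration(cam)['intrinsics'],1).tolist())
Z={'mat_a':.008,'tip_box':.008,'foil_middle':.008}
for n in ['cylinder','conical_flask','foil_tall','foil_short','foil_middle','tip_box','mat_a']:
    for cam in('top','scene'):
        for r in robot.landmark_of(n,cam)[:5]:
            print(n,cam,round(r['conf'],2),np.round(r['centre']),np.round(px2w(cam,r['centre'],Z.get(n,0)),3))
print(robot.state()['t'])
E
```

```text
pics
scene [[0.893, -0.256, 0.369, 0.076], [-0.449, -0.547, 0.707, -1.04], [0.021, -0.797, -0.603, 0.772], [0.0, 0.0, 0.0, 1.0]] [[414.2, 0.0, 289.4], [0.0, 414.2, 210.8], [0.0, 0.0, 1.0]]
top [[0.017, -0.986, 0.165, 0.36], [-1.0, -0.016, 0.007, -0.17], [-0.004, -0.165, -0.986, 1.184], [0.0, 0.0, 0.0, 1.0]] [[420.2, 0.0, 281.1], [0.0, 420.2, 211.3], [0.0, 0.0, 1.0]]
cylinder top 0.61 [334. 204.] [ 0.582 -0.314  0.   ]
cylinder scene 0.85 [327. 244.] [ 0.574 -0.32   0.   ]
conical_flask top 0.68 [329. 258.] [ 0.426 -0.299  0.   ]
conical_flask scene 0.56 [274. 252.] [ 0.426 -0.285  0.   ]
foil_tall top 0.8 [435. 265.] [ 0.413 -0.594  0.   ]
foil_tall top 0.64 [284. 255.] [ 0.434 -0.174  0.   ]
foil_tall top 0.35 [142. 196.] [0.595 0.238 0.   ]
foil_tall top 0.17 [186. 228.] [0.505 0.106 0.   ]
foil_tall scene 0.75 [259. 229.] [ 0.428 -0.177  0.   ]
foil_tall scene 0.57 [332. 344.] [ 0.416 -0.603  0.   ]
foil_short top 0.56 [286. 205.] [ 0.577 -0.175  0.   ]
foil_short scene 0.62 [306. 215.] [ 0.585 -0.174  0.   ]
foil_middle top 0.92 [186. 189.] [0.617 0.112 0.008]
foil_middle scene 0.57 [275. 164.] [0.621 0.126 0.008]
tip_box top 0.86 [187. 231.] [0.497 0.102 0.008]
tip_box scene 0.81 [246. 176.] [0.499 0.096 0.008]
mat_a top 0.95 [219. 184.] [0.634 0.016 0.008]
mat_a top 0.73 [228. 225.] [ 0.515 -0.013  0.008]
mat_a top 0.69 [143. 198.] [0.588 0.233 0.008]
mat_a top 0.62 [143. 237.] [0.477 0.226 0.008]
mat_a scene 0.79 [294. 177.] [0.644 0.019 0.008]
mat_a scene 0.7 [264. 188.] [0.522 0.003 0.008]
mat_a scene 0.51 [228. 161.] [0.475 0.212 0.008]
mat_a scene 0.47 [257. 152.] [0.597 0.229 0.008]
0.8
```

View pics/s0.png

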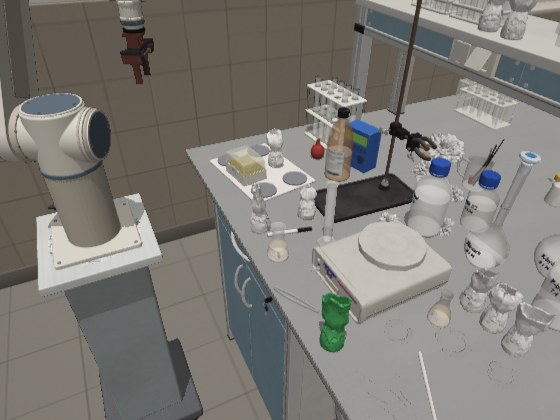

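View pics/t0.png

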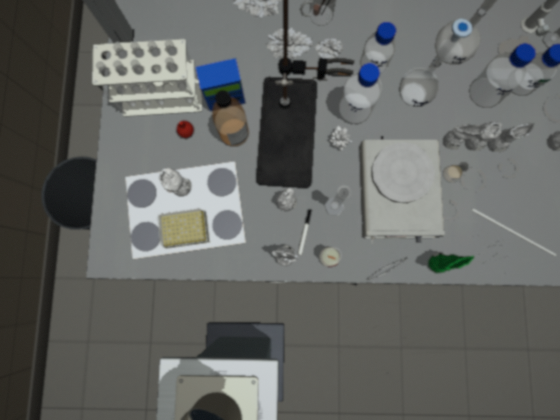

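The top view shows the tall foil flask at (284,255), the short one at (286,200), the cylinder at (338,200) and the conical flask at (330,257). All four stand between the board and the stirrer at (400,190). The green look-alike at (440,262) and the flasks at (455–520,135) are beyond the stirrer, so I leave them alone. The tip box is in the near row and the middle foil flask in the far row. Next I refine the mats and read the tool orientation.

```bash
python3 - <<'E'
from h import *
from scipy.spatial.transform import Rotation as R
from scipy.optimize import least_squares
robot.camera('scene');t=robot.camera('top')
obs=[]
for cam in('top','scene'):
    for r in robot.cut_out('mat_a',cam)[:5]:
        m=r['pixels'];w=px2w(cam,r['centre'],.014); 
        cs,_=cv2.findContours(m.astype(np.uint8),0,1);c=max(cs,key=cv2.contourArea)
        h=cv2.convexHull(c)[:,0]; W=np.array([px2w(cam,p,.014)[:2] for p in h]); (x,y),rad=cv2.minEnclosingCircle(W.astype(np.float32))
        print(cam,round(r['conf'],2),m.sum(),np.round([x,y,rad],3))
        if abs(rad-.042)<.006: obs.append((x,y))
obs=np.array(obs)
def corners(p):
    c,s=np.cos(p[2]),np.sin(p[2])
    return np.array([[p[0]+c*a-s*b,p[1]+s*a+c*b] for a in(-.0625,.0625) for b in(.115,-.115)])
f=lambda p:np.min(np.linalg.norm(obs[:,None]-corners(p)[None],axis=2),1)
s=least_squares(f,[.555,.11,.16]);print(s.x.round(3),(f(s.x)*1000).round(1));print('NL NR FL FR',corners(s.x).round(3).tolist())
st=robot.state();print(R.from_quat(np.roll(st['tcp_rot'],-1)).as_matrix().round(3).tolist(),st['tcp_pos'],st['width'])
save(cv2.resize(t[130:290,110:390],None,fx=2.8,fy=2.8,interpolation=cv2.INTER_CUBIC),'t1')
E
```

```text
top 0.87 643 [0.638 0.008 0.042]
top 0.73 683 [0.479 0.216 0.043]
top 0.66 704 [ 0.516 -0.011  0.044]
top 0.63 661 [0.602 0.235 0.042]
scene 0.66 195 [ 0.52  -0.013  0.043]
scene 0.58 625 [ 0.648 -0.195  0.163]
scene 0.57 276 [0.638 0.009 0.044]
scene 0.42 112 [0.605 0.234 0.039]
[0.56  0.112 0.16 ] [1.6 1.2 0.7 1.1 4.  2.1 2.4]
NL NR FL FR [[0.48, 0.215], [0.516, -0.012], [0.603, 0.235], [0.64, 0.008]]
[[-0.892, 0.453, -0.0], [0.453, 0.892, 0.0], [0.0, 0.0, -1.0]] [0.28290855 0.55729025 0.22271296] 0.0880777630854311
```

View pics/t1.png

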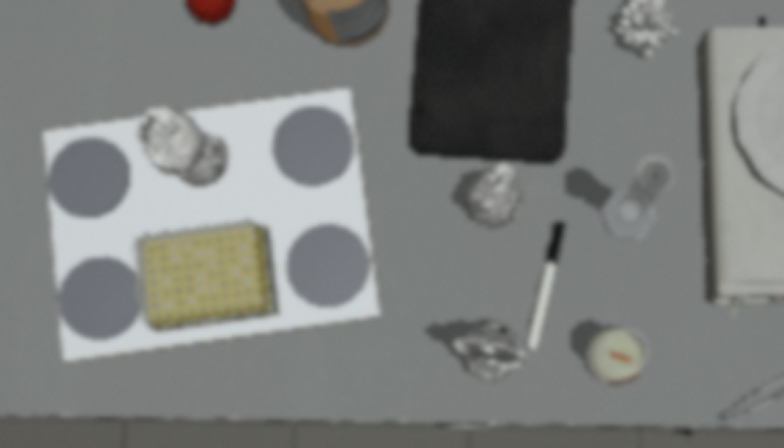

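Emit:
play_rows(moves=[[1, [0.3, -0.4, 0.32], [0, 0, -0.06]], [1, [0.6, -0.7, 0.36], [0, 0, -0.12]], [1, [0.64, -1, 0.36], [0, 0, -0.18]], [1, [0.64, -1, 0.36], [0, 0, -0.24]], [1, [0.64, -1, 0.36], [0, 0, -0.3]]], grip_force=20)

```text
t: 1.62
tcp_pos: [0.4426, 0.3075, 0.3129]
tcp_rot: [0.0, 0.649, 0.761, 0.0]
wrist_force: [0.3, -0.9, 0.2]
width: 0.0878
```

Emit:
play_rows(moves=[[1, [0, -0.25, 0], [0, 0, 0]], [1, [0, -0.5, 0], [0, 0, 0]], [1, [0, -0.75, 0], [0, 0, 0]], [1, [0, -1, 0], [0, 0, 0]], [1, [0, -1, 0], [0, 0, 0]]])

```text
t: 2.25
tcp_pos: [0.4424, 0.054, 0.3131]
tcp_rot: [0.0, 0.652, 0.759, 0.0]
wrist_force: [0.3, 0.7, 1.0]
width: 0.0876
```

Emit:
play_rows(moves=[[1, [0, -0.25, 0], [0, 0, 0]], [1, [0, -0.5, 0], [0, 0, 0]], [1, [0, -0.75, 0], [0, 0, 0]], [1, [0, -0.9, 0], [0, 0, 0]], [1, [0, -0.9, 0], [0, 0, 0]]])

```text
t: 2.88
tcp_pos: [0.4429, -0.1723, 0.3131]
tcp_rot: [0.001, 0.653, 0.758, 0.0]
wrist_force: [-1.1, 0.4, 0.4]
width: 0.0877
```

```bash
cat > look.py <<'E'
from h import *
import sys
def look(names,save_as=None):
    cal=robot.calibration('wrist');a=robot.camera('wrist')
    if save_as: save(a,save_as)
    for n in names:
        for r in robot.landmark_of(n,'wrist')[:3]:
            print(n,round(r['conf'],2),np.round(r['centre']),np.round(px2w('wrist',r['centre'],0,cal),3))
    return a,cal
if __name__=='__main__':
    a,cal=look(sys.argv[2:],sys.argv[1]); print(np.round(cal['world_from_camera'],3).tolist(),robot.state()['t'])
E
python3 look.py w0 foil_tall foil_short cylinder conical_flask
```

```text
foil_tall 0.84 [228. 411.] [ 0.416 -0.593  0.   ]
foil_tall 0.6 [270. 162.] [ 0.428 -0.168  0.   ]
foil_short 0.55 [383. 184.] [ 0.584 -0.175  0.   ]
cylinder 0.57 [354. 275.] [ 0.574 -0.314  0.   ]
conical_flask 0.56 [260. 250.] [ 0.431 -0.296  0.   ]
[[0.989, 0.142, 0.044, 0.43], [0.148, -0.946, -0.288, -0.091], [0.001, 0.291, -0.957, 0.474], [0.0, 0.0, 0.0, 1.0]] 3.125
```

View pics/w0.png

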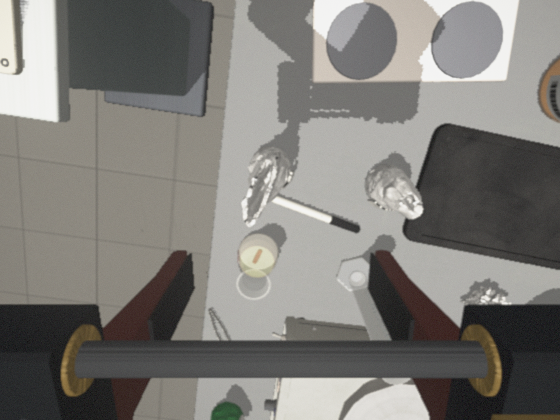

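The wrist view shows the tall foil flask's base near (270,162), the short one near (385,185), the conical flask at (258,252) and the cylinder foot at (354,273). These agree with the other cameras to about 6 mm, so I grip the tall flask.

Emit:
play_rows(moves=[[1, [-0.06, 0, -0.1], [0, 0, 0]], [1, [-0.06, 0, -0.3], [0, 0, 0]], [1, [-0.06, 0, -0.5], [0, 0, 0]], [1, [-0.06, 0, -0.7], [0, 0, 0]], [1, [-0.06, 0, -0.828], [0, 0, 0]]])

```text
t: 3.75
tcp_pos: [0.427, -0.168, 0.1043]
tcp_rot: [-0.001, 0.65, 0.76, 0.0]
wrist_force: [0.6, 0.9, 0.8]
width: 0.0878
```

Emit:
play_rows(moves=[[-1, [0, 0, 0], [0, 0, 0]], [-1, [0, 0, 0], [0, 0, 0]], [-1, [0, 0, 0], [0, 0, 0]], [-1, [0, 0, 0], [0, 0, 0]], [-1, [0, 0, 0], [0, 0, 0]]])

```text
t: 4.38
tcp_pos: [0.4274, -0.1682, 0.105]
tcp_rot: [0.0, 0.65, 0.76, 0.0]
wrist_force: [0.6, 0.5, 1.0]
width: 0.0414
```

Emit:
play_rows(moves=[[-1, [0, 0, 0], [0, 0, 0]], [-1, [0, 0, 0], [0, 0, 0]], [-1, [0, 0, 0.04], [0, 0, 0]], [-1, [0, 0, 0.08], [0, 0, 0]], [-1, [0, 0, 0.12], [0, 0, 0]]])

```text
t: 5.0
tcp_pos: [0.4276, -0.1683, 0.1359]
tcp_rot: [0.0, 0.65, 0.76, 0.0]
wrist_force: [0.8, -0.2, -1.2]
width: 0.0387
```

```bash
python3 look.py w1 foil_tall
```

```text
foil_tall 0.61 [282. 218.] [ 0.431 -0.182  0.   ]
[[0.988, 0.148, 0.046, 0.415], [0.155, -0.945, -0.287, -0.087], [0.001, 0.291, -0.957, 0.297], [0.0, 0.0, 0.0, 1.0]] 5.1
```

View pics/w1.png

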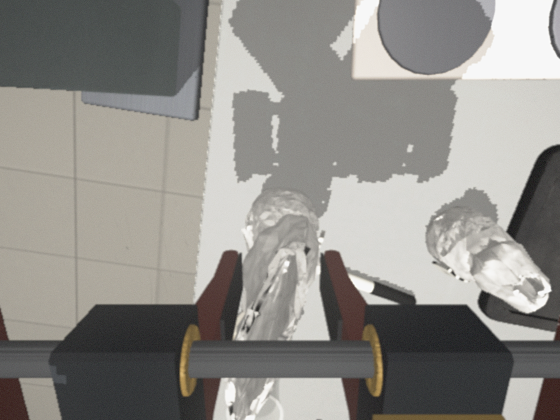

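Width 38.7 mm matches the waist, and the image shows the flask upright in the grip, with its base about 4 mm to the -y side of the TCP. I carry it to the far left mat.

Emit:
play_rows(moves=[[-1, [0, 0, 0.15], [0, 0, 0]], [-1, [0, 0.05, 0.35], [0, 0, 0]], [-1, [0.05, 0.15, 0.55], [0, 0, 0]], [-1, [0.1, 0.3, 0.65], [0, 0, 0]], [-1, [0.17, 0.45, 0.65], [0, 0, 0]]])

```text
t: 5.72
tcp_pos: [0.4721, -0.0553, 0.3015]
tcp_rot: [0.003, 0.65, 0.76, 0.002]
wrist_force: [0.2, -0.6, -1.0]
width: 0.0385
```

Emit:
play_rows(moves=[[-1, [0.1, 0.17, 0], [0, 0, 0]], [-1, [0.2, 0.37, 0], [0, 0, 0]], [-1, [0.3, 0.57, 0], [0, 0, 0]], [-1, [0.4, 0.77, 0], [0, 0, 0]], [-1, [0.45, 0.95, 0], [0, 0, 0]]])

```text
t: 6.35
tcp_pos: [0.5853, 0.1841, 0.3011]
tcp_rot: [0.003, 0.65, 0.76, 0.002]
wrist_force: [-0.1, -0.7, -0.2]
width: 0.0391
```

Emit:
play_rows(moves=[[-1, [0.04, 0.12, 0], [0, 0, 0]], [-1, [0.07, 0.21, -0.1], [0, 0, 0]], [-1, [0.07, 0.21, -0.25], [0, 0, 0]], [-1, [0.07, 0.21, -0.4], [0, 0, 0]], [-1, [0.07, 0.21, -0.5], [0, 0, 0]]])

```text
t: 6.98
tcp_pos: [0.6017, 0.2364, 0.1738]
tcp_rot: [0.003, 0.65, 0.76, 0.001]
wrist_force: [0.4, -0.5, -0.8]
width: 0.0389
```

```bash
python3 look.py w2 foil_tall mat_a
python3 -c "
from h import *
print([w2px('wrist',p+[.014]).round() for p in ([.603,.235],[.48,.215])])"
```

```text
foil_tall 0.66 [284. 216.] [0.609 0.213 0.   ]
mat_a 0.97 [283. 385.] [0.64 0.01 0.  ]
mat_a 0.78 [279. 192.] [0.601 0.236 0.   ]
mat_a 0.76 [148. 197.] [0.476 0.211 0.   ]
[[0.988, 0.146, 0.05, 0.588], [0.155, -0.945, -0.29, 0.318], [0.005, 0.294, -0.956, 0.335], [0.0, 0.0, 0.0, 1.0]] 7.125
[array([281., 196.]), array([147., 197.])]
```

View pics/w2.png

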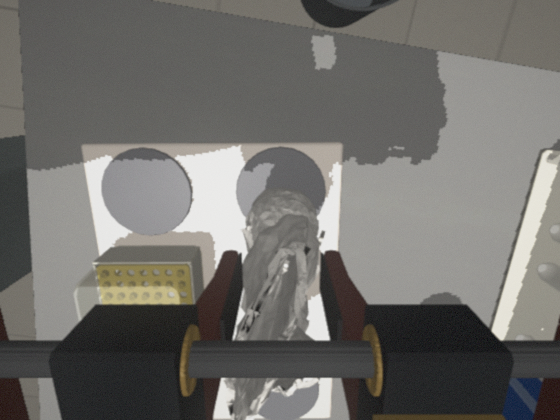

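The far left mat shows at (280,190), which matches my estimate, and the flask base is over its centre within about 3 mm. Lowering it.

Emit:
play_rows(moves=[[-1, [0, 0, -0.08], [0, 0, 0]], [-1, [0, 0, -0.15], [0, 0, 0]], [-1, [0, 0, -0.2], [0, 0, 0]], [-1, [0, 0, -0.215], [0, 0, 0]], [-1, [0, 0, -0.215], [0, 0, 0]]])

```text
t: 7.75
tcp_pos: [0.6018, 0.2363, 0.1208]
tcp_rot: [0.003, 0.65, 0.76, 0.0]
wrist_force: [-0.2, 0.1, -0.5]
width: 0.0388
```

Emit:
play_rows(moves=[[-0.05, [0, 0, 0], [0, 0, 0]], [0.1, [0, 0, 0], [0, 0, 0]], [1, [0, 0, 0], [0, 0, 0]], [1, [0, 0, 0], [0, 0, 0]], [1, [0, 0, 0], [0, 0, 0]]])

```text
t: 8.38
tcp_pos: [0.6018, 0.2363, 0.1208]
tcp_rot: [0.003, 0.65, 0.76, 0.0]
wrist_force: [-0.1, -0.0, 0.4]
width: 0.0747
```

Emit:
play_rows(moves=[[1, [0, 0, 0.1], [0, 0, 0]], [1, [0, 0, 0.3], [0, 0, 0]], [1, [0, 0, 0.5], [0, 0, 0]], [1, [0, 0, 0.7], [0, 0, 0]], [1, [0, -0.2, 0.7], [0, 0, 0]]])

```text
t: 9.0
tcp_pos: [0.6042, 0.1887, 0.3009]
tcp_rot: [0.005, 0.649, 0.761, 0.005]
wrist_force: [0.2, -0.3, -0.7]
width: 0.0876
```

Emit:
play_rows(moves=[[1, [0, -0.25, 0], [0, 0, 0]], [1, [0, -0.5, 0], [0, 0, 0]], [1, [0, -0.75, 0], [0, 0, 0]], [1, [0, -1, 0], [0, 0, 0]], [1, [0, -1, 0], [0, 0, 0]]])

```text
t: 9.62
tcp_pos: [0.6039, -0.0653, 0.301]
tcp_rot: [0.005, 0.651, 0.759, 0.004]
wrist_force: [-0.3, 0.5, 0.1]
width: 0.0876
```

Emit:
play_rows(moves=[[1, [-0.04, -0.2, -0.1], [0, 0, 0]], [1, [-0.08, -0.4, -0.2], [0, 0, 0]], [1, [-0.08, -0.43, -0.4], [0, 0, 0]], [1, [-0.08, -0.43, -0.48], [0, 0, 0]]])

```text
t: 10.12
tcp_pos: [0.5824, -0.1722, 0.1782]
tcp_rot: [0.003, 0.651, 0.759, 0.004]
wrist_force: [0.1, 0.0, -0.2]
width: 0.0879
```

```bash
python3 look.py w3 foil_short cylinder; python3 - <<'E'
from h import *
robot.camera('top')
for r in robot.cut_out('foil_tall','top')[:4]: print(round(r['conf'],2),np.round(r['centre']),r['pixels'].sum())
E
```

```text
foil_short 0.86 [281. 193.] [ 0.584 -0.174  0.   ]
cylinder 0.79 [254. 314.] [ 0.576 -0.313  0.   ]
[[0.988, 0.142, 0.053, 0.568], [0.152, -0.946, -0.286, -0.092], [0.01, 0.291, -0.957, 0.339], [0.0, 0.0, 0.0, 1.0]] 10.275
0.94 [139. 185.] 561
0.62 [444. 261.] 640
```

View pics/w3.png

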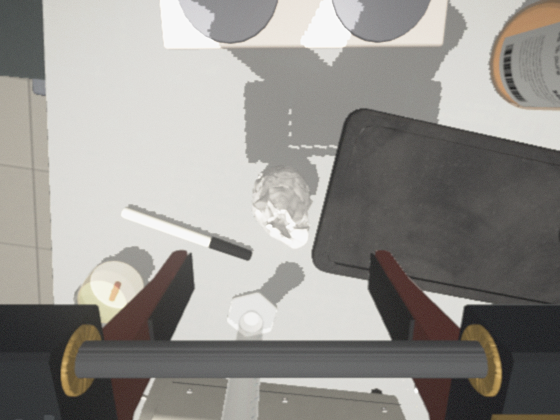

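The short flask shows at (281,195), within 2 mm of the TCP in x and y, with the cylinder foot at (252,315). Gripping it.

Emit:
play_rows(moves=[[1, [0, -0.01, -0.15], [0, 0, 0]], [1, [0, -0.01, -0.3], [0, 0, 0]], [1, [0, -0.01, -0.4], [0, 0, 0]], [1, [0, -0.01, -0.5], [0, 0, 0]], [-1, [0, -0.01, -0.5], [0, 0, 0]]])

```text
t: 11.0
tcp_pos: [0.5847, -0.174, 0.0568]
tcp_rot: [0.005, 0.65, 0.76, 0.005]
wrist_force: [0.2, 0.4, -0.3]
width: 0.0808
```

Emit:
play_rows(moves=[[-1, [0, 0, 0], [0, 0, 0]], [-1, [0, 0, 0], [0, 0, 0]], [-1, [0, 0, 0], [0, 0, 0]], [-1, [0, 0, 0], [0, 0, 0]], [-1, [0, 0, 0], [0, 0, 0]]])

```text
t: 11.62
tcp_pos: [0.5849, -0.1741, 0.0571]
tcp_rot: [0.006, 0.65, 0.76, 0.005]
wrist_force: [-1.0, 0.7, 2.1]
width: 0.0387
```

Emit:
play_rows(moves=[[-1, [0, 0, 0], [0, 0, 0]], [-1, [0, 0, 0.08], [0, 0, 0]], [-1, [0, 0, 0.2], [0, 0, 0]], [-1, [0, 0, 0.35], [0, 0, 0]], [-1, [0, 0, 0.4], [0, 0, 0]]])

```text
t: 12.25
tcp_pos: [0.5863, -0.1746, 0.1604]
tcp_rot: [0.008, 0.65, 0.76, 0.005]
wrist_force: [0.5, 0.9, -1.4]
width: 0.0388
```

Emit:
play_rows(moves=[[-1, [0.04, 0.13, 0], [0, 0, 0]], [-1, [0.1, 0.33, 0], [0, 0, 0]], [-1, [0.16, 0.53, 0], [0, 0, 0]], [-1, [0.21, 0.68, 0], [0, 0, 0]], [-1, [0.215, 0.73, 0], [0, 0, 0]]])

```text
t: 12.88
tcp_pos: [0.6401, 0.01, 0.16]
tcp_rot: [0.007, 0.649, 0.76, 0.005]
wrist_force: [0.7, 0.2, -1.4]
width: 0.0385
```

Emit:
play_rows(moves=[[-1, [0, 0, 0], [0, 0, 0]]])

```text
t: 13.0
tcp_pos: [0.6396, 0.0103, 0.1595]
tcp_rot: [0.007, 0.649, 0.761, 0.005]
wrist_force: [-0.1, -0.3, -0.6]
width: 0.0385
```

```bash
python3 - <<'E'
from h import *
cal=robot.calibration('wrist');a=robot.camera('wrist');st=robot.state();zb=st['tcp_pos'][2]-.057
for n,z in(('foil_short',zb),('mat_a',.008)):
    for r in robot.landmark_of(n,'wrist')[:4]: print(n,round(r['conf'],2),px2w('wrist',r['centre'],z,cal).round(4))
print(st['tcp_pos'],st['tcp_rot'])
from scipy.spatial.transform import Rotation as R
q=R.from_quat(np.roll(st['tcp_rot'],-1)); t=R.from_quat([.65,.76,0,0]); print('turn fix /180deg',((t*q.inv()).as_rotvec()/np.pi).round(4))
E
```

```text
foil_short 0.71 [0.6374 0.0113 0.1026]
mat_a 0.89 [0.6394 0.0125 0.008 ]
mat_a 0.76 [ 0.5129 -0.0087  0.008 ]
[0.63955976 0.00977354 0.15956239] [0.00714554 0.64909428 0.76065826 0.00495672]
turn fix /180deg [ 0.0006  0.0055 -0.0007]
```

Emit:
play_rows(moves=[[-1, [0, 0, -0.12], [0, 0, 0]], [-1, [0, 0, -0.22], [0, 0, 0]], [-1, [0, 0, -0.3], [0, 0, 0]], [-1, [0, 0, -0.345], [0, 0, 0]], [-1, [0, 0, -0.348], [0, 0, 0]]])

```text
t: 13.78
tcp_pos: [0.6393, 0.0086, 0.0721]
tcp_rot: [0.007, 0.65, 0.76, 0.005]
wrist_force: [-0.9, 0.0, -0.9]
width: 0.0387
```

Emit:
play_rows(moves=[[-0.05, [0, 0, 0], [0, 0, 0]], [0.1, [0, 0, 0], [0, 0, 0]], [1, [0, 0, 0], [0, 0, 0]], [1, [0, 0, 0], [0, 0, 0]], [1, [0, 0, 0], [0, 0, 0]]])

```text
t: 14.4
tcp_pos: [0.6394, 0.0086, 0.0723]
tcp_rot: [0.007, 0.65, 0.76, 0.005]
wrist_force: [-0.2, 0.9, 1.0]
width: 0.0747
```

Emit:
play_rows(moves=[[1, [0, 0, 0.1], [0, 0.0055, 0]], [1, [0, 0, 0.3], [0, 0.0055, 0]], [1, [0, 0, 0.5], [0, 0.0055, 0]], [1, [0, 0, 0.75], [0, 0.0055, 0]], [1, [0, 0, 0.95], [0, 0.0055, 0]]])

```text
t: 15.02
tcp_pos: [0.6396, 0.0086, 0.3126]
tcp_rot: [0.001, 0.65, 0.76, -0.0]
wrist_force: [-0.4, 0.1, -0.3]
width: 0.0878
```

Emit:
play_rows(moves=[[1, [-0.06, -0.25, 0], [0, 0, 0]], [1, [-0.12, -0.5, 0], [0, 0, 0]], [1, [-0.18, -0.75, 0], [0, 0, 0]], [1, [-0.25, -1, 0], [0, 0, 0]], [1, [-0.25, -1, 0], [0, 0, 0]]])

```text
t: 15.65
tcp_pos: [0.5758, -0.2448, 0.3125]
tcp_rot: [0.001, 0.652, 0.759, -0.001]
wrist_force: [0.4, -0.1, -0.2]
width: 0.0878
```

Emit:
play_rows(moves=[[1, [0, -0.15, 0], [0, 0, 0]], [1, [0, -0.27, 0], [0, 0, 0]], [1, [0, -0.27, 0], [0, 0, 0]]])

```text
t: 16.02
tcp_pos: [0.5759, -0.3129, 0.3122]
tcp_rot: [0.001, 0.652, 0.758, -0.0]
wrist_force: [0.3, 1.0, 0.3]
width: 0.0877
```

```bash
python3 look.py w4 cylinder conical_flask;python3 -c "
from h import *
print(robot.state()['tcp_pos'],robot.state()['tcp_rot'],[w2px('wrist',[.576,-.314,z]).round() for z in (0,.201)])"
```

```text
cylinder 0.97 [281. 167.] [ 0.576 -0.313  0.   ]
conical_flask 0.96 [176. 138.] [ 0.435 -0.296  0.   ]
[[0.989, 0.143, 0.044, 0.563], [0.149, -0.945, -0.289, -0.232], [0.0, 0.293, -0.956, 0.473], [0.0, 0.0, 0.0, 1.0]] 16.175
[ 0.57594289 -0.31085431  0.31234245] [ 7.77008701e-04  6.51178741e-01  7.58923914e-01 -3.68714360e-04] [array([281., 169.]), array([280., 214.])]
```

View pics/w4.png

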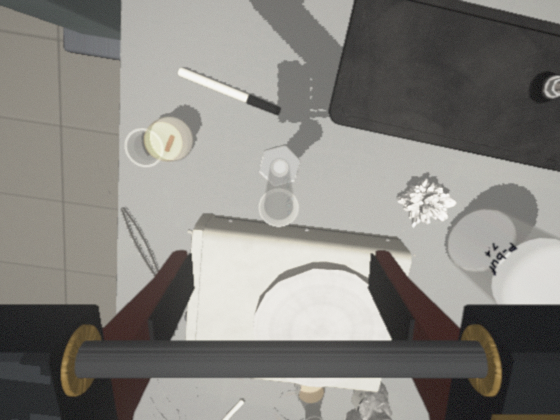

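The cylinder foot is at (280,166) and its top ring at (279,208), in line with the TCP. Gripping it high on the tube.

Emit:
play_rows(moves=[[1, [0, 0, -0.15], [0, 0, 0]], [1, [0, 0, -0.35], [0, 0, 0]], [1, [0, 0, -0.5], [0, 0, 0]], [1, [0, 0, -0.665], [0, 0, 0]], [-1, [0, 0, -0.665], [0, 0, 0]]])

```text
t: 16.8
tcp_pos: [0.5742, -0.3082, 0.1432]
tcp_rot: [-0.003, 0.651, 0.759, -0.001]
wrist_force: [-0.4, -0.4, 0.7]
width: 0.0809
```

Emit:
play_rows(moves=[[-1, [0, 0, 0], [0, 0, 0]], [-1, [0, 0, 0], [0, 0, 0]], [-1, [0, 0, 0], [0, 0, 0]], [-1, [0, 0, 0], [0, 0, 0]], [-1, [0, 0, 0], [0, 0, 0]]])

```text
t: 17.42
tcp_pos: [0.5743, -0.3084, 0.1435]
tcp_rot: [-0.002, 0.651, 0.759, -0.001]
wrist_force: [0.5, 0.2, -1.1]
width: 0.0318
```

Emit:
play_rows(moves=[[-1, [0, 0, 0], [0, 0, 0]], [-1, [0, 0, 0], [0, 0, 0]], [-1, [0, 0, 0.08], [0, 0, 0]], [-1, [0, 0, 0.25], [0, 0, 0]], [-1, [0, 0, 0.4], [0, 0, 0]]])

```text
t: 18.05
tcp_pos: [0.5745, -0.3085, 0.2461]
tcp_rot: [-0.002, 0.651, 0.759, -0.001]
wrist_force: [0.3, -0.6, -0.7]
width: 0.0315
```

Emit:
play_rows(moves=[[-1, [0, 0, 0.1], [0, 0, 0]], [-1, [0, 0, 0.3], [0, 0, 0]], [-1, [-0.05, 0.15, 0.35], [0, 0, 0]], [-1, [-0.1, 0.35, 0.35], [0, 0, 0]], [-1, [-0.15, 0.5, 0.35], [0, 0, 0]]])

```text
t: 18.68
tcp_pos: [0.5364, -0.182, 0.3352]
tcp_rot: [-0.001, 0.651, 0.759, -0.0]
wrist_force: [0.1, 0.2, 0.2]
width: 0.0317
```

Emit:
play_rows(moves=[[-1, [-0.03, 0.2, 0], [0, 0, 0]], [-1, [-0.08, 0.4, 0], [0, 0, 0]], [-1, [-0.14, 0.6, 0], [0, 0, 0]], [-1, [-0.19, 0.8, 0], [0, 0, 0]], [-1, [-0.225, 1, 0], [0, 0, 0]]])

```text
t: 19.3
tcp_pos: [0.4794, 0.0695, 0.3367]
tcp_rot: [-0.0, 0.651, 0.759, 0.0]
wrist_force: [0.5, 1.3, -0.8]
width: 0.0317
```

Emit:
play_rows(moves=[[-1, [0, 0.2, 0], [0, 0, 0]], [-1, [0, 0.4, 0], [0, 0, 0]], [-1, [0, 0.55, -0.03], [0, 0, 0]], [-1, [0, 0.59, -0.2], [0, 0, 0]], [-1, [0, 0.6, -0.35], [0, 0, 0]]])

```text
t: 19.92
tcp_pos: [0.4795, 0.2207, 0.2496]
tcp_rot: [-0.0, 0.65, 0.76, 0.001]
wrist_force: [0.3, -0.2, -1.3]
width: 0.0316
```

Emit:
play_rows(moves=[[-1, [0, 0, 0], [0, 0, 0]]])

```text
t: 20.05
tcp_pos: [0.4778, 0.2202, 0.2482]
tcp_rot: [-0.001, 0.65, 0.76, -0.001]
wrist_force: [-0.2, -0.1, -1.2]
width: 0.0319
```

```bash
python3 - <<'E'
from h import *
cal=robot.calibration('wrist');a=robot.camera('wrist');st=robot.state();zb=st['tcp_pos'][2]-.1435
save(a,'w5')
for n,z in(('cylinder',zb),('mat_a',.008),('foil_tall',.014)):
    for r in robot.landmark_of(n,'wrist')[:4]: print(n,round(r['conf'],2),px2w('wrist',r['centre'],z,cal).round(4))
print(st['tcp_pos'],st['tcp_rot'])
E
```

```text
cylinder 0.8 [0.4782 0.2133 0.1066]
mat_a 0.75 [0.6027 0.2373 0.008 ]
mat_a 0.67 [0.4811 0.2185 0.008 ]
foil_tall 0.71 [0.6012 0.2319 0.014 ]
[0.47920403 0.22071725 0.25014925] [-2.71991453e-04  6.49955090e-01  7.59972142e-01  8.06253871e-04]
```

View pics/w5.png

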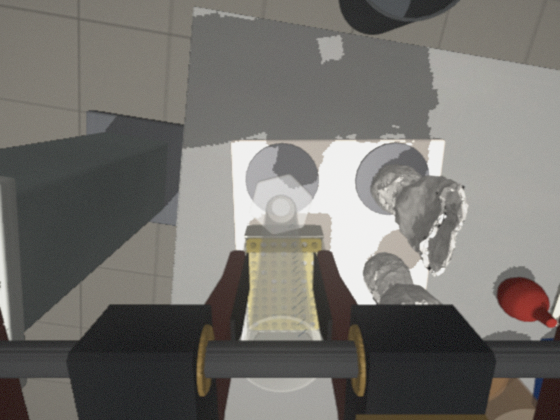

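The tall flask stands on its mat within about 4 mm. The cylinder is over the near left mat at (282,180), also within about 4 mm. Lowering it.

Emit:
play_rows(moves=[[-1, [0.01, 0.01, -0.12], [0, 0, 0]], [-1, [0.01, 0.01, -0.24], [0, 0, 0]], [-1, [0.01, 0.01, -0.31], [0, 0, 0]], [-1, [0.01, 0.01, -0.355], [0, 0, 0]], [-1, [0.01, 0.01, -0.36], [0, 0, 0]]])

```text
t: 20.88
tcp_pos: [0.4833, 0.2234, 0.1619]
tcp_rot: [0.001, 0.65, 0.76, 0.003]
wrist_force: [0.8, 0.7, -0.6]
width: 0.0316
```

Emit:
play_rows(moves=[[-1, [0, 0, -0.003], [0, 0, 0]], [-0.2, [0, 0, -0.003], [0, 0, 0]], [0, [0, 0, -0.003], [0, 0, 0]], [1, [0, 0, -0.003], [0, 0, 0]], [1, [0, 0, -0.003], [0, 0, 0]]])

```text
t: 21.5
tcp_pos: [0.4834, 0.2234, 0.1613]
tcp_rot: [0.001, 0.65, 0.76, 0.003]
wrist_force: [-0.3, 0.1, -0.3]
width: 0.0607
```

Emit:
play_rows(moves=[[1, [0, 0, 0], [0, 0, 0]], [1, [0, 0, 0.15], [0, 0, 0]], [1, [0, 0, 0.35], [0, 0, 0]], [1, [0, 0, 0.55], [0, 0, 0]], [1, [0, 0, 0.65], [0, 0, 0]]])

```text
t: 22.12
tcp_pos: [0.4842, 0.2238, 0.3268]
tcp_rot: [0.002, 0.65, 0.76, 0.005]
wrist_force: [0.4, 0.6, -0.7]
width: 0.0878
```

Emit:
play_rows(moves=[[1, [0, -0.2, 0], [0, 0, 0]], [1, [0, -0.4, 0], [0, 0, 0]], [1, [-0.03, -0.6, 0], [0, 0, 0]], [1, [-0.06, -0.8, 0], [0, 0, 0]], [1, [-0.1, -1, 0], [0, 0, 0]]])

```text
t: 22.75
tcp_pos: [0.4588, -0.0277, 0.3269]
tcp_rot: [0.002, 0.65, 0.76, 0.005]
wrist_force: [0.1, -0.1, -0.7]
width: 0.0878
```

Emit:
play_rows(moves=[[1, [-0.03, -0.25, 0], [0, 0, 0]], [1, [-0.05, -0.5, 0], [0, 0, 0]], [1, [-0.08, -0.75, 0], [0, 0, 0]], [1, [-0.1, -0.95, 0], [0, 0, 0]], [1, [-0.1, -1, 0], [0, 0, 0]]])

```text
t: 23.38
tcp_pos: [0.4331, -0.2803, 0.3268]
tcp_rot: [0.002, 0.652, 0.759, 0.005]
wrist_force: [-0.1, 1.3, -0.6]
width: 0.0876
```

Emit:
play_rows(moves=[[1, [-0.01, -0.06, -0.2], [0, 0, 0]], [1, [-0.01, -0.06, -0.4], [0, 0, 0]], [1, [-0.01, -0.06, -0.4], [0, 0, 0]]])

```text
t: 23.75
tcp_pos: [0.4286, -0.2931, 0.2238]
tcp_rot: [-0.002, 0.651, 0.759, 0.004]
wrist_force: [0.0, 0.2, 0.8]
width: 0.0878
```

```bash
python3 look.py w6 conical_flask;python3 - <<'E'
from h import *
print(robot.state()['tcp_pos'])
robot.camera('top');robot.camera('scene')
for n in('cylinder','foil_tall','foil_short','foil_middle'):
  for c in('top','scene'):
    for r in robot.landmark_of(n,c)[:2]: print(n,c,round(r['conf'],2),px2w(c,r['centre'],.014 if n!='foil_middle' else .008).round(3))
E
```

```text
conical_flask 0.84 [283. 188.] [ 0.432 -0.298  0.   ]
[[0.989, 0.144, 0.046, 0.416], [0.151, -0.949, -0.278, -0.214], [0.004, 0.282, -0.959, 0.385], [0.0, 0.0, 0.0, 1.0]] 23.85
[ 0.43136242 -0.29492688  0.22783998]
cylinder top 0.7 [0.489 0.221 0.014]
cylinder scene 0.65 [0.491 0.222 0.014]
foil_tall top 0.97 [0.601 0.226 0.014]
foil_tall top 0.81 [ 0.412 -0.59   0.014]
foil_tall scene 0.93 [ 0.41  -0.611  0.014]
foil_tall scene 0.48 [0.484 0.228 0.014]
foil_short top 0.77 [ 0.635 -0.001  0.014]
foil_middle top 0.79 [0.617 0.115 0.008]
foil_middle scene 0.69 [0.614 0.126 0.008]
```

View pics/w6.png

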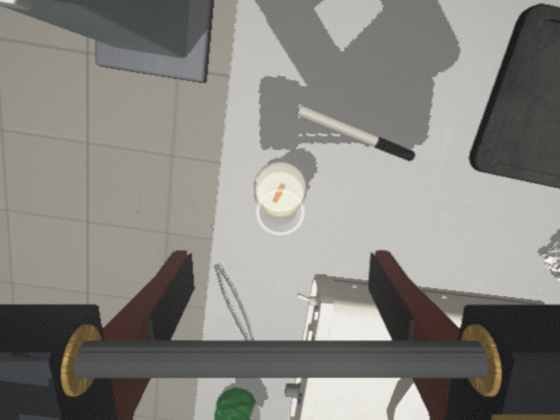

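The conical flask's base is at (282,188) and its rim ring at (280,210). I grip it by the neck.

Emit:
play_rows(moves=[[1, [0.003, -0.013, -0.15], [0, 0, 0]], [1, [0.003, -0.013, -0.35], [0, 0, 0]], [1, [0.003, -0.013, -0.5], [0, 0, 0]], [1, [0.003, -0.013, -0.63], [0, 0, 0]], [-1, [0.003, -0.013, -0.63], [0, 0, 0]]])

```text
t: 24.98
tcp_pos: [0.43, -0.2975, 0.0677]
tcp_rot: [-0.0, 0.652, 0.759, 0.004]
wrist_force: [0.4, 0.4, 0.7]
width: 0.081
```

Emit:
play_rows(moves=[[-1, [0, 0, 0], [0, 0, 0]], [-1, [0, 0, 0], [0, 0, 0]], [-1, [0, 0, 0], [0, 0, 0]], [-1, [0, 0, 0], [0, 0, 0]], [-1, [0, 0, 0], [0, 0, 0]]])

```text
t: 25.6
tcp_pos: [0.4302, -0.2978, 0.0683]
tcp_rot: [0.0, 0.652, 0.759, 0.004]
wrist_force: [-2.5, 0.4, 6.8]
width: 0.0383
```

Emit:
play_rows(moves=[[-1, [0, 0, 0], [0, 0, 0]], [-1, [0, 0, 0.08], [0, 0, 0]], [-1, [0, 0, 0.25], [0, 0, 0]], [-1, [0, 0, 0.4], [0, 0, 0]], [-1, [0, 0, 0.4], [0, 0, 0]]])

```text
t: 26.22
tcp_pos: [0.4317, -0.2988, 0.1706]
tcp_rot: [0.003, 0.652, 0.759, 0.005]
wrist_force: [0.2, 0.2, -1.6]
width: 0.0387
```

Emit:
play_rows(moves=[[-1, [0.05, 0.12, 0], [0, 0, 0]], [-1, [0.12, 0.35, 0], [0, 0, 0]], [-1, [0.2, 0.57, 0], [0, 0, 0]], [-1, [0.28, 0.8, 0], [0, 0, 0]], [-1, [0.33, 1, 0], [0, 0, 0]]])

```text
t: 26.85
tcp_pos: [0.5139, -0.0466, 0.1689]
tcp_rot: [0.002, 0.651, 0.759, 0.004]
wrist_force: [0.4, -0.1, -0.9]
width: 0.0388
```

Emit:
play_rows(moves=[[-1, [0, 0.1, 0], [0, 0, 0]], [-1, [0, 0.13, -0.05], [0, 0, 0]], [-1, [0, 0.13, -0.15], [0, 0, 0]], [-1, [0, 0.13, -0.15], [0, 0, 0]]])

```text
t: 27.35
tcp_pos: [0.5115, -0.0147, 0.1286]
tcp_rot: [-0.0, 0.652, 0.759, 0.002]
wrist_force: [-0.3, 1.0, -1.7]
width: 0.0387
```

```bash
python3 - <<'E'
from h import *
cal=robot.calibration('wrist');a=robot.camera('wrist');st=robot.state();zb=st['tcp_pos'][2]-.0683
save(a,'w7')
for n,z in(('conical_flask',zb),('mat_a',.008),('foil_short',.014),('cylinder',.014)):
    for r in robot.landmark_of(n,'wrist')[:4]: print(n,round(r['conf'],2),px2w('wrist',r['centre'],z,cal).round(4))
print(st['tcp_pos'],st['tcp_rot'])
E
```

```text
conical_flask 0.89 [ 0.5116 -0.0128  0.0615]
mat_a 0.66 [ 0.5138 -0.009   0.008 ]
foil_short 0.96 [0.6385 0.0092 0.014 ]
foil_short 0.4 [0.4957 0.104  0.014 ]
[ 0.51248868 -0.01483638  0.12981125] [3.77710854e-04 6.51657883e-01 7.58507383e-01 2.90023760e-03]
```

View pics/w7.png

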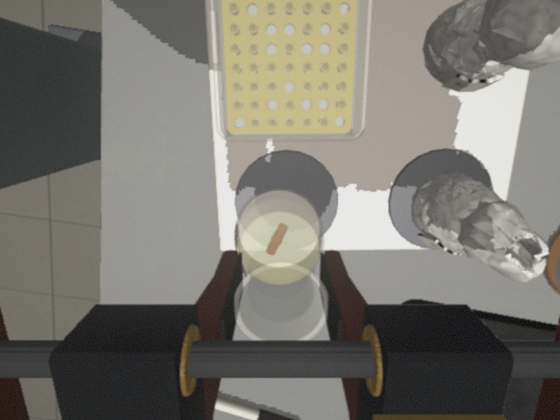

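The conical flask is over the near right mat (285,200) within about 4 mm, and the short foil flask is within 2 mm of its mat centre. Lowering.

Emit:
play_rows(moves=[[-1, [0.015, 0.008, -0.06], [0, 0, 0]], [-1, [0.015, 0.008, -0.12], [0, 0, 0]], [-1, [0.015, 0.008, -0.165], [0, 0, 0]], [-1, [0.015, 0.008, -0.18], [0, 0, 0]], [-1, [0.015, 0.008, -0.182], [0, 0, 0]]])

```text
t: 28.22
tcp_pos: [0.5179, -0.0126, 0.086]
tcp_rot: [0.002, 0.652, 0.759, 0.004]
wrist_force: [-0.4, 0.6, -1.9]
width: 0.0388
```

Emit:
play_rows(moves=[[-1, [0, 0, 0], [0, 0, 0]], [-0.05, [0, 0, 0], [0, 0, 0]], [0.1, [0, 0, 0], [0, 0, 0]], [1, [0, 0, 0], [0, 0, 0]], [1, [0, 0, 0], [0, 0, 0]]])

```text
t: 28.85
tcp_pos: [0.5179, -0.0126, 0.0861]
tcp_rot: [0.002, 0.652, 0.759, 0.004]
wrist_force: [-0.8, -0.3, 0.8]
width: 0.0651
```

Emit:
play_rows(moves=[[1, [0, 0, 0], [0, 0, 0]], [1, [0, 0, 0.15], [0, 0, 0]], [1, [0, 0, 0.4], [0, 0, 0]], [1, [0, 0, 0.7], [0, 0, 0]], [1, [0, 0, 0.95], [0, 0, 0]]])

```text
t: 29.48
tcp_pos: [0.5175, -0.0126, 0.3132]
tcp_rot: [0.002, 0.652, 0.759, 0.004]
wrist_force: [0.5, -0.6, -0.5]
width: 0.0876
```

Emit:
play_rows(moves=[[1, [-0.08, 0.25, 0], [0, 0, 0]], [1, [-0.14, 0.5, 0], [0, 0, 0]], [1, [-0.14, 0.75, 0], [0, 0, 0]], [1, [-0.14, 0.95, 0], [0, 0, 0]], [1, [-0.14, 0.95, 0], [0, 0, 0]]])

```text
t: 30.1
tcp_pos: [0.482, 0.228, 0.3131]
tcp_rot: [0.002, 0.65, 0.76, 0.004]
wrist_force: [-1.3, 0.3, -0.0]
width: 0.0874
```

```bash
python3 - <<'E'
from h import *
cal=robot.calibration('wrist');a=robot.camera('wrist');st=robot.state()
save(a,'w8')
for n in('cylinder','mat_a','foil_tall','conical_flask','foil_short'):
    for r in robot.landmark_of(n,'wrist')[:4]: print(n,round(r['conf'],2),px2w('wrist',r['centre'],.008 if n=='mat_a' else .014,cal).round(4))
print(st['tcp_pos'],st['t'])
E
```

```text
cylinder 0.79 [0.4841 0.2186 0.014 ]
mat_a 0.97 [0.6412 0.0153 0.008 ]
mat_a 0.85 [0.4797 0.2193 0.008 ]
mat_a 0.67 [0.6011 0.2366 0.008 ]
foil_tall 0.87 [0.6037 0.2346 0.014 ]
conical_flask 0.78 [ 0.5202 -0.0102  0.014 ]
foil_short 0.59 [0.6357 0.009  0.014 ]
[0.48202211 0.22620895 0.31295816] 30.15
```

View pics/w8.png

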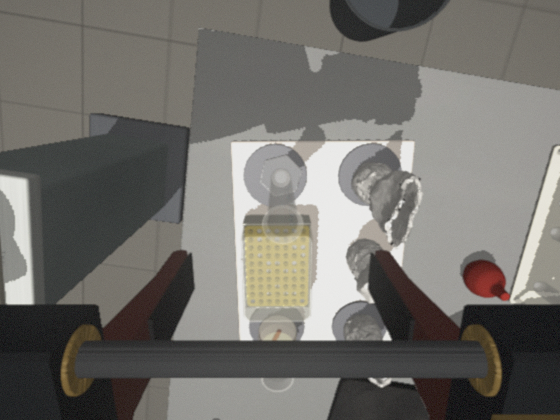

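The cylinder foot at (281,177) sits on its mat at (275,175), about 5 mm off centre. The other three are on their mats. One last side view before handing in.

```bash
python3 - <<'E'
from h import *
save(cv2.resize(robot.camera('scene')[90:220,180:340],None,fx=4.5,fy=4.5,interpolation=cv2.INTER_CUBIC),'s1')
E
```

```text
(no output)
```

View pics/s1.png

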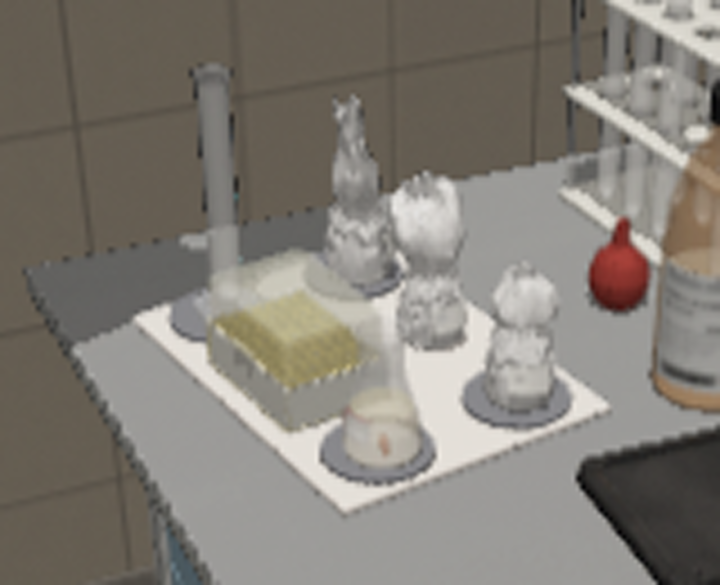

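All four stand upright on their mats, and the middle flask has not moved. Handing in.

```bash
python3 -c "
from cell import robot
print(robot.job_done(),robot.state()['t'])"
```

```text
the job is handed in; nothing more can be done
the job is handed in; nothing more can be done
```

All four things stand upright on the mats you asked for, and I handed the job in at about 30 s of the 118 s limit. No verdict was reported.

- **Layout:** in the tip box row (near), the cylinder is on the left mat and the conical flask on the right. In the far row, the tall foil flask is left of the middle flask and the short one is right.
- **Placing:** in the last wrist-camera check all four were about 5 mm or less from my fitted mat centres (15 mm allowed). The last side view shows them upright, with the gripper open above and clear of everything.
- **Middle foil flask:** it was never touched. Its later readings agree with the starting ones to within 7 mm, which is camera noise.
- **Disagreement:** before the last look, the top and scene cameras put the cylinder 10–13 mm from its mat centre, and the top camera put the tall and short flasks 9–10 mm off. I trusted the closer wrist view. Even the larger figures are within 15 mm.

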